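# Zero the teslameter with the Hall probe drawn out of its coil

### The arm

A 6-joint arm with a two-finger parallel gripper is mounted at the origin on the work surface. World frame = base frame: x ahead of the robot, y to its left, z up, the work surface at z = 0. Lengths are in m, angles in rad, forces in N, time in s.
With the tool pointing down it reaches from about 0.25 to 0.775 m from the base axis. Payload 4 kg.
Tool frame: the origin (TCP) lies on the centre line of the jaws, within the pads' length; the fingertips stand 17 mm ahead of it and the grasp point (between the pads) lies 2 mm behind it; z points along the fingers, y is the line along which they close (so a half turn about z gives the same grasp; the last joint's range is limited). The gripper opens to 94 mm and grips with 3 to 60 N. Pads are 16 mm wide; open, the fingers measure 119 mm over their backs; the gripper's body (75 mm by 177 mm) begins 78 mm behind the grasp point.
Start: joints at [-1.384, 0.087, 1.371, -0, 1.684, -0.103], TCP at [0.157, -0.527, 0.194] pointing down, gripper open.
Joint ranges: [-3.1, 3.1], [-0.76, 2.03], [0.27, 2.55], [-1.08, 4.22], [0.17, 2.65], [-2.57, 2.57]. Speed limits (rad/s): [2.79, 2.79, 3.14, 3.14, 3.14, 3.14].

### API

Orientations are given as [roll, pitch, yaw] about the fixed x, y, z axes, in that order (R = Rz(yaw) Ry(pitch) Rx(roll)).
In Python, from bench import robot gives the robot as it stands.
- The arm moves only by the tool servo_tool, never from a script. Its argument "plan" is a list of rows, each a list of 7 numbers: the shift along the tool's x, y, z normalised to -1 to 1, where 1 is 0.1 m, then the turn, a rotation vector about the tool's x, y, z normalised to -1 to 1, where 1 is pi/2 rad, then the finger opening in mm, from 0 to 94. In form: [[x, y, z, ax, ay, az, gripper], ...]. A call has 1 to 12 rows; each row is the pose to reach, as a shift and turn from the pose commanded when the call began, along the tool's axes at that moment; what a row does not reach only later rows make up. A row lasts 1/12 s, in which the tool goes at most 41.7 mm and 7.16 degrees, less where a joint would pass 70% of its speed; a pose out of reach is approached as far as the arm can. A call with a number of a shift or a turn outside -1 to 1 is refused whole. A call with a gripper value outside its range is refused whole. The fingers move at their own pace and stop on an object; the grip force is fixed at half the most. Time passes only in rows, so rows that repeat a pose let the fingers close. It gives the time, the measured TCP pose, the force, the opening and the grip force at its end, in the units of the state.
- robot.get_obs(): the state, without advancing time (a new reading comes with each control period).
- robot.snapshot(name): name is "side" or "top"; returns the picture (480x640x3 uint8, red, green, blue); there is no depth.
- robot.camera_params(name): a dict with "camera_matrix" (3x3 intrinsics, pixels), "rvec" (rotation vector, rad) and "tvec" (3), from world to camera coordinates, as OpenCV has them. Camera axes: x right, y down, z forward; pixel columns grow to the right and rows downward; lengths in m; the calibration is good to about 2 mm. A picture is of the moment at which its call begins. camera_params takes no time and is no camera call.
- robot.close_job(): hands the job in; it is judged then, once.
Trained networks look in the newest picture that a camera, given by its name, has taken for a name from the list of things; names that differ only in an ending like _2 or _b are one class to them, and where a whole thing is asked for, a point or a joint stands for the part that bears it (a point fixed in the world has none). Each returns a list of dicts, best first, with "conf" (0 to 1); they miss things now and then, are a little off and sometimes report something else, mostly with a low value. They report only what shows in the picture. A call takes as long as a camera call. They do not tell look-alikes from the thing itself.
- robot.find_in(thing, camera): "extent" ([centre column, centre row, width, height] in pixels, round what is visible of it).
The state is a dict: "time": time; "joint_positions": joint angles; "qvel": joint speeds; "joint_torque": joint torques, N m; "tool_pos": TCP position; "ee_rot": TCP orientation; "wrist_force": force on the tool from outside, world axes, zero at the start; "wrist_torque": the same for the moment, N m; "width": finger opening in m; "finger_force": force on a finger pad.
Only numpy, scipy, OpenCV 4.12 (cv2) and the standard library are available. Lean on these libraries where they do the work, as an engineer would, in place of code of your own. Each camera call takes 0.05 s, during which the arm holds its last target. There are 200 camera calls.

### The job

Zero the teslameter of the solenoid set-up: hook a fingertip behind the yellow lip of the probe carriage and draw the carriage out along its rods until its rubber buffer stands against the end stop, so that the Hall probe is clear of the coil; only then press the blue zero key of the console fully down, keep it down for a good second and let it go. Leave the carriage out at the stop. Do not pinch the lip or press on its buffer, do not touch the probe or its post, do not press the grey keys, and leave the compass, the screwdriver and the resistor box where they are.

Things in the scene. Friction and masses are not known exactly. Their poses are not given: they have to be found in the camera images.
- rig: Solenoid set-up, fixed: light-grey board 460 x 140 mm, top 30 mm above the bench. Origin: under the board's middle, at bench height; x runs along the board from end stop to coil, z up. Copper coil with reddish flanges x = 50 to 200 mm, up to 99 mm above the bench. Aluminium end stop: face at x = -195 mm, 80 mm wide, 78 mm high. Binding posts beside the coil, 52 mm high.
- carriage (a joint): How far the carriage has been drawn out, m: 0 = probe deepest in the coil, 0.150 = buffer against the end stop. It moves along the rig's -x axis, does not spring back, and takes about 2 N to slide.
- lip (a point): Middle of the top edge of the yellow lip, on the inner face (towards the coil), which is pulled along -x; axes as the rig's. 80 mm above the bench, at x = -35 mm - carriage on the rig. Upright plate 92 mm wide, 4 mm thick (on the -x side), 26 mm above the grey deck. Behind it is a finger space 60 mm long (x), up to the probe's post, open at both sides and on top.
- probe: Hall probe and black clamp post on the carriage; not to be touched. Post 24 mm wide (y), 8 mm thick, its face 60 mm on the +x side of the lip point, top 84 mm above the bench, screw to 88 mm; a brass rod, 10 mm thick, runs 117 mm from it along +x into the coil, 67 mm above the bench. Axes as the rig's; origin at bench height, 35 mm on the +x side of the lip.
- buffer: Black rubber buffer 86 x 22 mm, 6 mm thick, on the outer (-x) face of the lip; it meets the end stop. Fingers must not press it (that is pinching the lip). Axes and origin as the probe's; the pad itself is 39 to 45 mm on the -x side of that origin, 56 to 78 mm above the bench.
- zero_key (a joint): Travel of the blue zero key, m: 0 = up, 0.005 = fully down. Spring: about 4 N when fully down; it springs back when let go.
- range_key (a joint): Travel of the grey key in the middle of the row, m (0 = up). Not to be pressed.
- unit_key (a joint): Travel of the other grey key, at the far end of the row from the blue one, m (0 = up). Not to be pressed.
- zero_key_top (a point): Centre of the top of the blue key (round, 20 mm diameter, standing 10 mm out of a low black collar), on the console's sloped panel. Its z axis is the panel's normal, tilted 0.175 rad from the vertical; the key goes down along -z. The grey keys stand 45 and 90 mm away along its -y axis, same size and height along the panel.
- meter: Teslameter console, fixed: dark grey case 112 x 150 mm (x, y), light panel rising towards +x from 46 to 66 mm above the bench, dark red display on the upper half, a row of three keys (blue, grey, grey) on the lower half. Origin: under its middle, at bench height. Small yaw.
- compass: Plotting compass, loose: brass disc 48 mm in diameter, 10 mm high, white face with a red needle. Origin: centre of its underside. Not to be moved.
- screwdriver: Screwdriver with a red handle, loose, 130 mm long, lying along its x axis. Origin: on the bench under it. Not to be moved.
- resistor_box: Resistor box, loose: light blue block 60 x 40 mm, 32 mm high, with a red and a green terminal on top to 44 mm. Origin: centre of its underside. Not to be moved.
Mind the look-alikes: they are no part of the job. There is more than one size of the meter; the job needs the larger.

How it is judged:
By the outcome, as a careful person would: the job done as asked, in the order asked, and still so for the second after the job is handed in, with the robot touching nothing.
It also fails if it takes over 48 s, if anything falls off the work surface, if the arm or the gripper's body presses on something with over 40 N, if the wrist force passes 120 N, or if a joint passes its speed limit or range.

## Working session

There is one attempt and no reset: what is moved stays moved. The work goes in short steps, Python scripts to look and compute and a tool call to move; the robot and the scene stay as the last step left them, time stands still between calls to the robot, and variables do not carry over. Pictures are saved under pics/ and viewed, at most 10 in all, crops included, and the job is handed in when it is done.

Besides the shell and the picture viewer there is one more tool, called as a command line: name --pt "numbers of a row" for each row, then --argument value for the rest. servo_tool: Moves the arm, as the interface text tells. Scaled input: -1 to 1 covers 0.1 m each way for a shift and pi/2 rad each way for a turn. Its arguments: {"type":"object","properties":{"plan":{"type":"array","items":{"type":"array","items":{"type":"number"}}}},"required":["plan"]}

```bash
mkdir -p pics; cat > h.py <<'E'
from bench import robot
import numpy as np, cv2
def P(c):
    p=robot.camera_params(c); return np.array(p["camera_matrix"],float),np.array(p["rvec"],float),np.array(p["tvec"],float)
def proj(c,X):
    K,r,t=P(c); return cv2.projectPoints(np.array(X,float).reshape(-1,1,3),r,t,K,None)[0].reshape(-1,2)
def ray(c,uv,z):
    K,r,t=P(c); R=cv2.Rodrigues(r)[0]; o=-R.T@t.ravel(); d=R.T@np.linalg.inv(K)@np.array([uv[0],uv[1],1.]); return o+d*(z-o[2])/d[2]
def save(c,n):
    im=robot.snapshot(c); cv2.imwrite(f"pics/{n}.png",im[:,:,::-1]); return im
E
python3 - <<'E'
from h import *
for c in("top","side"):
    im=save(c,c+"0")
    K,r,t=P(c); R=cv2.Rodrigues(r)[0]; print(c,(-R.T@t.ravel()).round(3),R[2].round(2),K[0,0])
    for n in("rig","lip","probe","zero_key","zero_key_top","meter","range_key","compass","screwdriver","resistor_box","buffer"):
        print(n,[(np.round(d["extent"]).astype(int).tolist(),round(d["conf"],2)) for d in robot.find_in(n,c)][:4])
print(robot.get_obs()["time"],robot.get_obs()["ee_rot"])
E
```

```text
top [ 0.385 -0.027  1.024] [ 0.15  0.01 -0.99] 490.559956643615
rig [([308, 199, 200, 200], 0.91)]
lip [([299, 201, 60, 58], 0.57)]
probe [([316, 183, 29, 27], 0.74)]
zero_key [([452, 293, 8, 8], 0.63)]
zero_key_top [([452, 295, 8, 9], 0.67)]
meter [([459, 200, 54, 45], 0.84), ([466, 278, 83, 66], 0.76)]
range_key [([471, 290, 11, 3], 0.52), ([198, 283, 32, 54], 0.32)]
compass [([349, 250, 21, 25], 0.92)]
screwdriver [([197, 285, 35, 55], 0.77)]
resistor_box [([303, 291, 27, 27], 0.7), ([472, 290, 15, 8], 0.55), ([298, 203, 62, 61], 0.42)]
buffer [([285, 215, 30, 33], 0.68)]
side [ 0.325 -0.75   0.73 ] [ 0.19  0.75 -0.64] 584.3620121296191
rig [([393, 253, 263, 152], 0.59)]
lip [([372, 225, 70, 53], 0.62)]
probe [([396, 229, 30, 21], 0.74)]
zero_key [([433, 366, 9, 10], 0.6), ([308, 380, 13, 17], 0.47)]
zero_key_top [([434, 367, 7, 7], 0.57), ([307, 379, 18, 19], 0.54)]
meter [([453, 392, 70, 76], 0.7), ([339, 414, 118, 132], 0.56)]
range_key [([338, 297, 29, 19], 0.73), ([321, 409, 15, 18], 0.61), ([441, 382, 11, 7], 0.56)]
compass []
screwdriver [([261, 194, 48, 22], 0.58)]
resistor_box [([275, 262, 35, 41], 0.86)]
buffer []
1.2 [ 3.14156201e+00 -1.67717461e-05  2.89806010e-01]
```

View pics/top0.png

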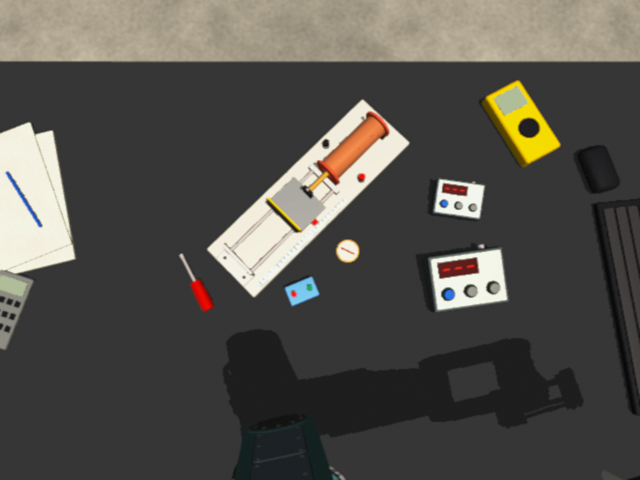

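View pics/side0.png

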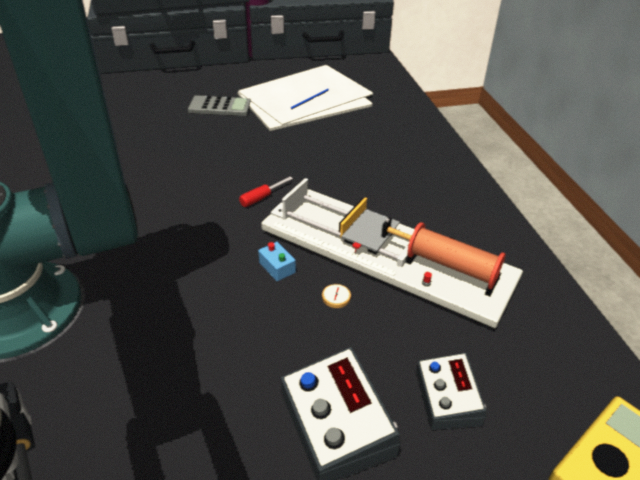

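The meter has two candidates: small at top (459,200) / side (453,392), and large at top (468,279) / side (339,414). The larger one fits, with its blue key at top (448,294) and side (308,380). The yellow lip runs from top (268,199) to (299,230). The yellow multimeter is a distractor. I'll confirm in one crop and measure.

```bash
cat > m.py <<'E'
from h import *
from scipy.optimize import least_squares
t=cv2.imread("pics/top0.png"); s=cv2.imread("pics/side0.png")
def blob(im,lo,hi,box):
    x0,y0,x1,y1=box; h=cv2.cvtColor(im[y0:y1,x0:x1],cv2.COLOR_BGR2HSV); m=cv2.inRange(h,np.array(lo),np.array(hi))
    v,u=np.nonzero(m); return m,np.c_[u+x0,v+y0].astype(float)
if __name__=="__main__":
    B=([105,120,80],[125,255,255])
    bt=blob(t,*B,(435,282,462,308))[1].mean(0); bs=blob(s,*B,(292,365,325,395))[1].mean(0)
    key=least_squares(lambda X:np.r_[proj("top",X)[0]-bt,proj("side",X)[0]-bs],[.4,-.2,.06]); print("key",bt,bs,key.x.round(4),key.fun.round(1))
    # grey key far end, rough yaw
    Y=([20,100,100],[35,255,255])
    _,p=blob(t,*Y,(255,185,315,245)); _,q=blob(s,*Y,(335,190,375,245))
    for n,c,a in(("lip top","top",p),("lip side","side",q)):
        r=cv2.minAreaRect(a.astype(np.float32)); print(n,len(a),a.mean(0).round(1),cv2.boxPoints(r).round(1).tolist())
    # board corners
    m=cv2.inRange(t,np.array([150]*3),np.array([255]*3)); m[:90]=0;m[310:]=0;m[:,:195]=0;m[:,420:]=0
    v,u=np.nonzero(m); r=cv2.minAreaRect(np.c_[u,v].astype(np.float32)); b=cv2.boxPoints(r); W=np.array([ray("top",x,.03) for x in b]); print(b.round(1).tolist(),W.round(3).tolist(),W.mean(0).round(4), [np.linalg.norm(W[i]-W[i-1]).round(3) for i in range(4)])
    z=lambda im,x0,y0,w,h,f:cv2.resize(im[y0:y0+h,x0:x0+w],None,fx=f,fy=f,interpolation=cv2.INTER_CUBIC)
    cv2.imwrite("pics/crop1.png",np.vstack([np.hstack([z(t,240,170,100,75,4),z(t,420,235,100,75,4)]),np.hstack([z(s,330,190,100,75,4),z(s,265,350,133,100,3)[:300,:400] if 0 else z(s,285,345,100,75,4)])]))
E
python3 m.py
```

```text
key [448.60674157 294.13483146] [307.76436782 379.86206897] [ 0.4315 -0.2828  0.0619] [ 0.  -0.3 -0.2  0. ]
lip top 171 [285.7 212.2] [[266.70001220703125, 198.10000610351562], [313.8999938964844, 184.6999969482422], [324.70001220703125, 223.0], [277.6000061035156, 236.3000030517578]]
lip side 129 [352.9 211.7] [[338.5, 223.60000610351562], [364.1000061035156, 196.10000610351562], [370.6000061035156, 202.1999969482422], [345.1000061035156, 229.6999969482422]]
[[206.5, 248.6999969482422], [364.29998779296875, 96.5999984741211], [440.0, 175.1999969482422], [282.20001220703125, 327.29998779296875]] [[0.523, 0.2, 0.03], [0.853, -0.126, 0.03], [0.68, -0.282, 0.03], [0.365, 0.043, 0.03]] [ 0.6051 -0.0413  0.03  ] [np.float64(0.223), np.float64(0.465), np.float64(0.233), np.float64(0.452)]
```

View pics/crop1.png

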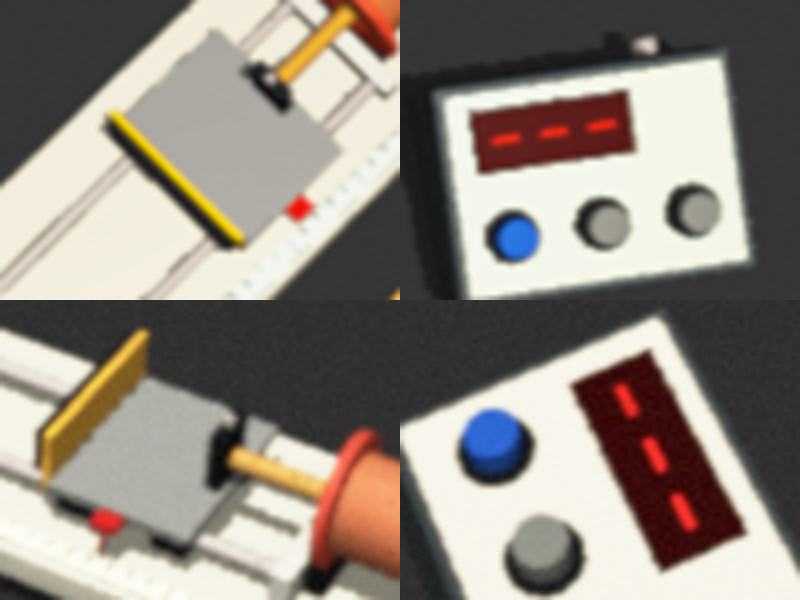

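The crops confirm the targets. Top-right and bottom-right show the larger console, with the blue key at the left of the row. Top-left and bottom-left show the yellow lip with its inner face towards the deck, and a free finger space up to the black post.

```bash
cat > g.py <<'E'
from m import *
from scipy.spatial.transform import Rotation as Ro
C=np.array([[364,98.5],[410,144],[254.5,297.5],[207.5,249.5]])
def rig(p):
    c,s=np.cos(p[2]),np.sin(p[2]); return lambda L:np.array([[p[0]+c*x-s*y,p[1]+s*x+c*y,z] for x,y,z in L])
cor=[(.23,.07,.03),(.23,-.07,.03),(-.23,-.07,.03),(-.23,.07,.03)]
f=least_squares(lambda p:(proj("top",rig(p)(cor))-C).ravel(),[.65,0,-.78])
def T(p): return rig(p)
if __name__=="__main__":
    print("rig",f.x.round(4),f.fun.round(1)); r=T(f.x)
    e=np.array([[268.3,198.2],[300.8,230.3]])
    for u in e:
        w=ray("top",u,.08)-np.r_[f.x[:2],0]; c,s=np.cos(f.x[2]),np.sin(f.x[2]); print("lip end in rig",(c*w[0]+s*w[1]).round(4),(-s*w[0]+c*w[1]).round(4))
    k=[ray("top",u,.06) for u in([448.6,294.1],[470.7,291.0],[493,287.7])]; d=k[0]-k[2]; print("key yaw",np.arctan2(-d[0],d[1]),[x.round(4).tolist() for x in k])
    o=robot.get_obs(); print(o["time"],o["tool_pos"],o["ee_rot"])
E
python3 g.py
```

```text
rig [ 0.6354 -0.0123 -0.781 ] [-0.5  0.5  1.2 -0.9 -0.2  0.5 -0.5 -0.2]
lip end in rig -0.0714 0.0458
lip end in rig -0.0713 -0.0454
key yaw 0.14725305974229436 [[0.4311, -0.2832, 0.06], [0.4374, -0.3264, 0.06], [0.444, -0.3701, 0.06]]
1.2 [ 0.15717441 -0.52706984  0.19428316] [ 3.14156201e+00 -1.67717461e-05  2.89806010e-01]
```

servo_tool --pt "0.97 -0.66 0 0 0 0 0" --pt "0.97 -0.66 0 0 0 0 0" --pt "0.97 -0.66 0 0 0 0 0" --pt "0.97 -0.66 0 0 0 0 0"

```text
time: 1.53
tool_pos: [0.2345, -0.4323, 0.195]
ee_rot: [-3.141, -0.003, 0.295]
wrist_force: [-0.2, -1.1, 0.2]
width: 0.0706
finger_force: 0.0
```

servo_tool --pt "0.97 -0.66 0 0 0 0 0" --pt "0.97 -0.66 0 0 0 0 0" --pt "0.97 -0.66 0 0 0 0 0" --pt "0.97 -0.66 0 0 0 0 0"

```text
time: 1.87
tool_pos: [0.3082, -0.3416, 0.1948]
ee_rot: [-3.141, -0.003, 0.296]
wrist_force: [-0.6, 0.4, 0.3]
width: 0.0438
finger_force: 0.0
```

servo_tool --pt "0.97 -0.66 0 0 0 0 0" --pt "0.97 -0.66 0 0 0 0 0" --pt "0.97 -0.66 0 0 0 0 0" --pt "0.97 -0.66 0 0 0 0 0"

```text
time: 2.2
tool_pos: [0.3821, -0.2509, 0.1945]
ee_rot: [-3.141, -0.002, 0.296]
wrist_force: [0.2, -0.7, 0.2]
width: 0.0172
finger_force: 0.0
```

servo_tool --pt "0.97 -0.66 0 0 0 0 0" --pt "0.97 -0.66 0 0 0 0 0" --pt "0.97 -0.66 0 0 0 0 0" --pt "0.97 -0.66 0 0 0 0 0"

```text
time: 2.53
tool_pos: [0.456, -0.1603, 0.1941]
ee_rot: [-3.14, -0.002, 0.296]
wrist_force: [-0.3, 0.0, -0.3]
width: 0.0002
finger_force: 0.0
```

servo_tool --pt "0.97 -0.66 0 0 0 0 0" --pt "0.97 -0.66 0 0 0 0 0" --pt "0.97 -0.66 0 0 0 0 0" --pt "0.97 -0.66 0 0 0 0 0"

```text
time: 2.87
tool_pos: [0.53, -0.0698, 0.1935]
ee_rot: [-3.14, -0.001, 0.295]
wrist_force: [-0.5, -0.2, -0.5]
width: 0.0003
finger_force: 0.0
```

servo_tool --pt "0.97 -0.66 0 0 0 -0.318 0" --pt "0.97 -0.66 0 0 0 -0.318 0" --pt "0.97 -0.66 0 0 0 -0.318 0" --pt "0.97 -0.66 0 0 0 -0.318 0" --pt "0.97 -0.66 0 0 0 -0.318 0" --pt "0.97 -0.66 0 0 0 -0.318 0" --pt "0.97 -0.66 0 0 0 -0.318 0"

```text
time: 3.45
tool_pos: [0.6014, 0.0167, 0.1944]
ee_rot: [3.141, 0.001, 0.785]
wrist_force: [-0.5, -0.3, 0.7]
width: 0.0003
finger_force: 0.0
```

servo_tool --pt "0.03 0 0.4 0 0 0 0" --pt "0.03 0 0.8 0 0 0 0" --pt "0.03 0 0.8 0 0 0 0" --pt "0.03 0 0.8 0 0 0 0"

```text
time: 3.78
tool_pos: [0.6009, 0.0196, 0.1114]
ee_rot: [-3.136, 0.005, 0.787]
wrist_force: [0.6, 1.3, 1.0]
width: 0.0006
finger_force: 0.0
```

```bash
python3 - <<'E'
from g import *
o=robot.get_obs(); print(o["time"],o["tool_pos"],o["ee_rot"]); w=np.array(o["tool_pos"])[:2]-f.x[:2]; c,s=np.cos(f.x[2]),np.sin(f.x[2]); print("rig xy",c*w[0]+s*w[1],-s*w[0]+c*w[1])
z=lambda im,x0,y0,w,h,f:cv2.resize(im[y0:y0+h,x0:x0+w],None,fx=f,fy=f,interpolation=cv2.INTER_CUBIC)
s=save("side","side1")[:,:,::-1]; t=save("top","top1")[:,:,::-1]
cv2.imwrite("pics/crop2.png",np.hstack([z(s,310,120,133,150,3),z(t,240,150,133,150,3)]))
E
```

```text
3.7833 [0.60094668 0.0196441  0.11140899] [-3.13624636  0.00527983  0.78654473]
rig xy -0.04696277838192785 -0.0015490802562186795
```

View pics/crop2.png

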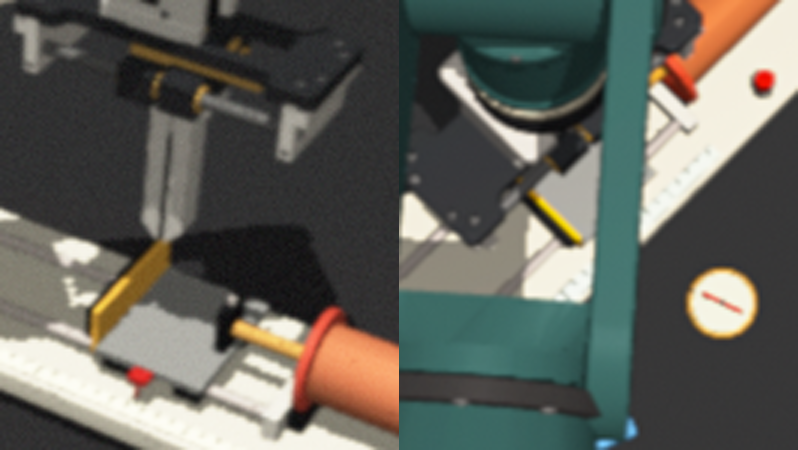

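Side view: the fingertips are at about (364,199), just above the lip, and the finger space behind it is free. I'll check by projection.

```bash
python3 - <<'E'
from g import *
r=T(f.x)
print(proj("side",[[.6009,.0196,.0944]]),"tip at 364.3,199.3")
print(proj("side",r([(-.072,.046,.08),(-.072,-.046,.08),(-.012,0,.084)])),"lip inner top ends seen ~ crop", [310+172/3,120+243/3],[310+95/3,120+312/3])
E
```

```text
[[364.64124257 210.89049832]] tip at 364.3,199.3
[[364.28156573 199.16627576]
 [339.50500211 225.74585551]
 [382.23939296 221.73294507]] lip inner top ends seen ~ crop [367.3333333333333, 201.0] [341.6666666666667, 224.0]
```

servo_tool --pt "0 0 0 0 0 0 0" --pt "0 0 0 0 0 0 0"

```text
time: 4.05
tool_pos: [0.6061, 0.0204, 0.1183]
ee_rot: [3.136, -0.004, 0.789]
wrist_force: [0.5, 0.0, 0.2]
width: 0.0004
finger_force: 0.0
```

```bash
python3 - <<'E'
from g import *
o=robot.get_obs(); p=np.array(o["tool_pos"]);print(p,o["ee_rot"])
s=np.ascontiguousarray(save("side","side2")[:,:,::-1])
x0,y0,k=310,130,6
b=cv2.resize(s[y0:y0+100,x0:x0+130],None,fx=k,fy=k,interpolation=cv2.INTER_CUBIC)
R=Ro.from_euler("xyz",o["ee_rot"]).as_matrix()
pts=[p+R@np.array(v) for v in([0,0,.017],[0,.0125,.017],[0,-.0125,.017],[0,0,0],[0,0,-.08])]
for q,c in zip(proj("side",pts),[(0,0,255),(0,255,0),(0,255,0),(255,0,0),(255,0,255)]): cv2.circle(b,tuple(int(v) for v in (q-[x0,y0])*k+k/2),4,c,-1)
cv2.imwrite("pics/crop3.png",b)
E
```

```text
[0.606142   0.02043336 0.11831245] [ 3.13627455 -0.00448456  0.78873494]
```

View pics/crop3.png

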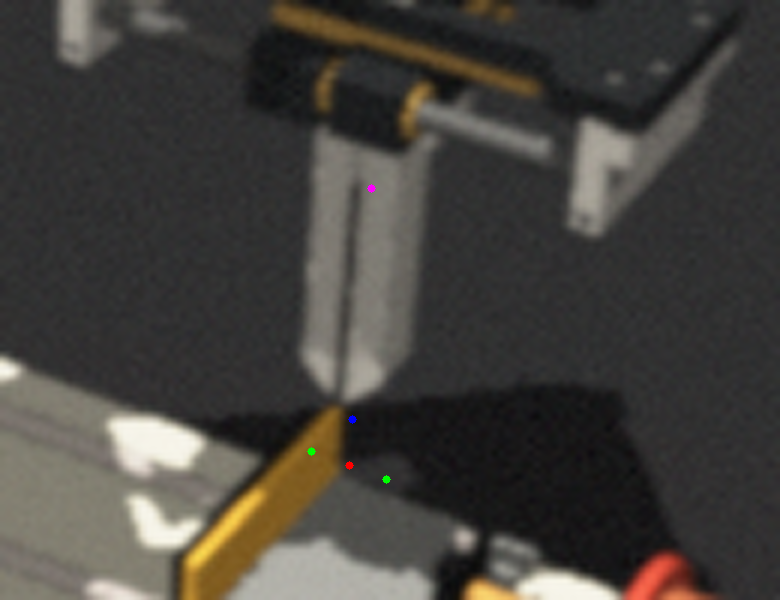

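The tip shows at side (366.7,196.7), but I predicted (368,207.5), which is 11 px lower. So the tip is either about 2 cm higher or farther away than reported. I'll shift towards the post for margin, descend partway and compare again.

servo_tool --pt "0 0.05 0.1 0 0 0 0" --pt "0 0.05 0.1 0 0 0 0" --pt "0 0.05 0.2 0 0 0 0" --pt "0 0.05 0.2 0 0 0 0" --pt "0 0.05 0.2 0 0 0 0" --pt "0 0.05 0.2 0 0 0 0"

```text
time: 4.6
tool_pos: [0.6071, 0.0174, 0.0938]
ee_rot: [-3.141, 0.001, 0.789]
wrist_force: [-0.8, -0.1, 0.1]
width: 0.0009
finger_force: 0.0
```

```bash
python3 - <<'E'
from g import *
o=robot.get_obs(); p=np.array(o["tool_pos"]);print(o["time"],p,o["ee_rot"],o["wrist_force"],o["joint_positions"])
s=np.ascontiguousarray(save("side","side3")[:,:,::-1]); t=np.ascontiguousarray(save("top","top3")[:,:,::-1])
R=Ro.from_euler("xyz",o["ee_rot"]).as_matrix()
def dots(im,c,x0,y0,w,h,k):
    b=cv2.resize(im[y0:y0+h,x0:x0+w],None,fx=k,fy=k,interpolation=cv2.INTER_CUBIC)
    pts=[p+R@np.array(v) for v in([0,0,.017],[0,.0125,.017],[0,-.0125,.017],[0,0,0],[0,0,-.08],[.0375,.0885,-.08],[.0375,-.0885,-.08],[-.0375,.0885,-.08],[-.0375,-.0885,-.08])]
    for i,q in enumerate(proj(c,pts)): cv2.circle(b,tuple(int(v) for v in (q-[x0,y0])*k+k/2),3,[(0,0,255),(0,255,0),(0,255,0),(255,0,0)]+5*[(255,0,255)][i:i+1] and ([(0,0,255),(0,255,0),(0,255,0),(255,0,0)]+5*[(255,0,255)])[i],-1)
    return b
cv2.imwrite("pics/crop4.png",np.hstack([dots(s,"side",300,110,100,140,4),dots(t,"top",230,110,100,140,4)]))
E
```

```text
4.6 [0.60713767 0.01742043 0.09375136] [-3.14090119e+00  6.37525214e-04  7.89411785e-01] [-0.75180865 -0.06480036  0.0724623 ] [-6.46207295e-02  2.53348832e-01  1.37986726e+00 -2.64484033e-05
  1.50931670e+00  7.16765670e-01]
```

View pics/crop4.png

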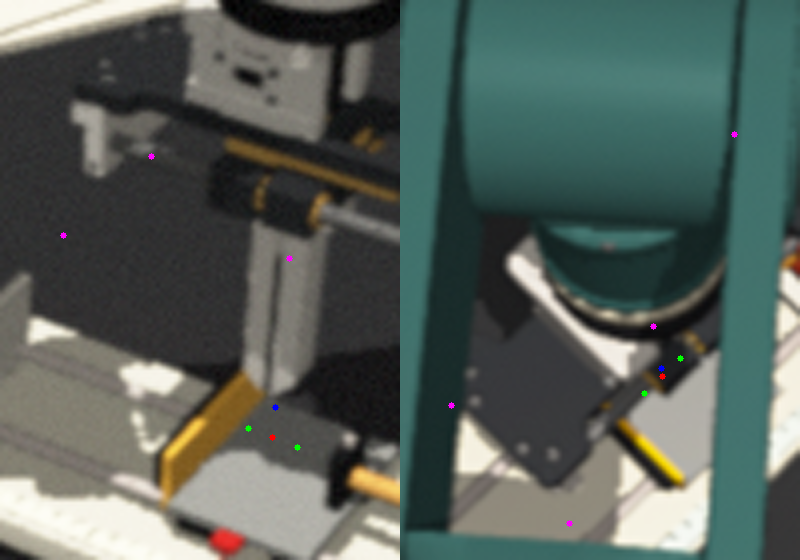

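Side view: the tip is at about (366,208), against a prediction of (368,219). Top view: the plate also sits up-image of the prediction. I'll triangulate the gold-banded finger block, which is visible in both views.

```bash
python3 - <<'E'
from g import *
p=np.array([.60714,.01742,.09375]);R=Ro.from_euler("xyz",[-3.1409,.0006,.7894]).as_matrix()
for s,t in(((365.5,158.7),(294.2,206.2)),((379.5,162.5),(304.2,196.2))):
    k=least_squares(lambda X:np.r_[proj("top",X)[0]-t,proj("side",X)[0]-s],[.6,0,.16]); print(k.x.round(4),k.fun.round(1),"in tool",(R.T@(k.x-p)).round(4))
for d in([0,0,.024],[.0,.018,0],[.018,0,0]):
    print(d,proj("side",[p+R@[0,0,.017]+d])-proj("side",[p+R@[0,0,.017]]))
E
```

```text
[0.5819 0.0111 0.2093] [ 1.1 -6.1 -5.8  1.1] in tool [-0.0223 -0.0135 -0.1155]
[ 0.5999 -0.006   0.2104] [ 1.2 -6.4 -6.   1.3] in tool [-0.0218  0.0112 -0.1167]
[0, 0, 0.024] [[  0.96548974 -10.61826952]]
[0.0, 0.018, 0] [[-2.89743531 -6.11287844]]
[0.018, 0, 0] [[ 9.61645795 -1.30748206]]
```

servo_tool --pt "0 0.02 0.05 0 0 0 0" --pt "0 0.02 0.1 0 0 0 0" --pt "0 0.02 0.15 0 0 0 0" --pt "0 0.02 0.15 0 0 0 0" --pt "0 0.02 0.15 0 0 0 0"

```text
time: 5.12
tool_pos: [0.6083, 0.0159, 0.0784]
ee_rot: [-3.14, 0.001, 0.789]
wrist_force: [-0.2, -0.9, -0.2]
width: 0.0007
finger_force: 0.0
```

```bash
python3 - <<'E'
from g import *
o=robot.get_obs(); p=np.array(o["tool_pos"]);print(o["time"],p,o["ee_rot"],o["wrist_force"])
R=Ro.from_euler("xyz",o["ee_rot"]).as_matrix(); print(proj("side",[p+R@[0,0,.017]]))
s=save("side","side4")[:,:,::-1]
cv2.imwrite("pics/crop5.png",cv2.resize(s[150:250,320:450],None,fx=6,fy=6,interpolation=cv2.INTER_CUBIC))
E
```

```text
5.1167 [0.60827732 0.01593879 0.07836705] [-3.14044007e+00  1.11529942e-03  7.89321655e-01] [-0.16901972 -0.94681686 -0.22288922]
[[367.89791836 226.03830523]]
```

View pics/crop5.png

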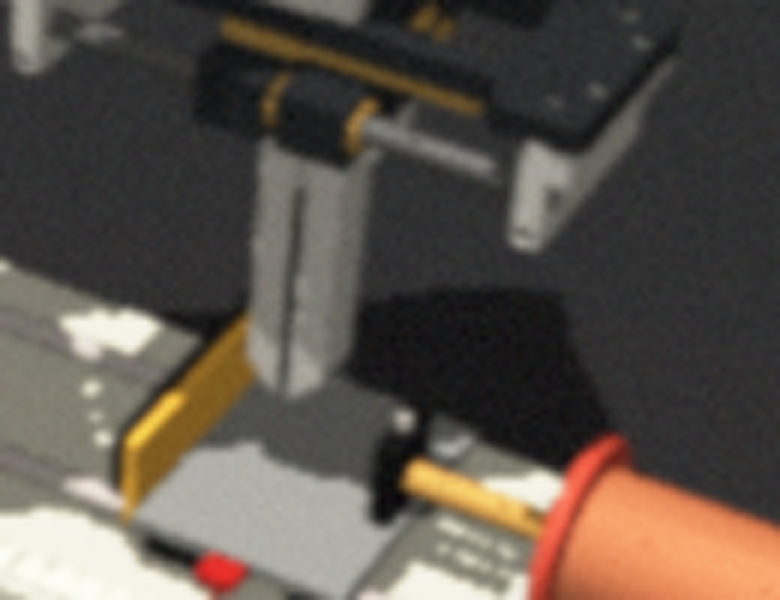

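The finger occludes the lip, so it is on the inner side. I'll feel for the deck in small steps.

servo_tool --pt "0 0 0.03 0 0 0 0" --pt "0 0 0.06 0 0 0 0" --pt "0 0 0.06 0 0 0 0"

```text
time: 5.42
tool_pos: [0.6084, 0.0159, 0.0725]
ee_rot: [-3.141, 0.001, 0.789]
wrist_force: [0.3, -0.4, -0.9]
width: 0.0002
finger_force: 0.0
```

servo_tool --pt "0 0 0.03 0 0 0 0" --pt "0 0 0.03 0 0 0 0" --pt "0 0 0.03 0 0 0 0"

```text
time: 5.67
tool_pos: [0.6086, 0.0159, 0.07]
ee_rot: [-3.141, 0.0, 0.789]
wrist_force: [0.2, -0.2, -0.0]
width: 0.0003
finger_force: 0.0
```

servo_tool --pt "0 0 0.02 0 0 0 0" --pt "0 0 0.04 0 0 0 0" --pt "0 0 0.04 0 0 0 0"

```text
time: 5.92
tool_pos: [0.6085, 0.0159, 0.0657]
ee_rot: [-3.141, 0.001, 0.789]
wrist_force: [-0.7, 0.9, -0.7]
width: 0.0006
finger_force: 0.0
```

servo_tool --pt "0 0 0.02 0 0 0 0" --pt "0 0 0.04 0 0 0 0" --pt "0 0 0.04 0 0 0 0"

```text
time: 6.17
tool_pos: [0.6085, 0.0159, 0.0617]
ee_rot: [-3.141, 0.001, 0.789]
wrist_force: [-0.2, 0.8, 0.3]
width: 0.0006
finger_force: 0.0
```

No contact at a nominal 45 mm, so the tips stand about 22 mm higher than stated, as the picture showed. I'll go a bit lower and pull.

servo_tool --pt "0 0 0.04 0 0 0 0" --pt "0 -0.06 0.04 0 0 0 0" --pt "0 -0.12 0.04 0 0 0 0" --pt "0 -0.18 0.04 0 0 0 0" --pt "0 -0.24 0.04 0 0 0 0" --pt "0 -0.3 0.04 0 0 0 0" --pt "0 -0.36 0.04 0 0 0 0" --pt "0 -0.42 0.04 0 0 0 0" --pt "0 -0.48 0.04 0 0 0 0" --pt "0 -0.54 0.04 0 0 0 0" --pt "0 -0.6 0.04 0 0 0 0"

```text
time: 7.08
tool_pos: [0.5658, 0.0585, 0.0583]
ee_rot: [3.141, 0.0, 0.789]
wrist_force: [2.1, -1.4, -1.0]
width: 0.0003
finger_force: 1.1
```

```bash
python3 - <<'E'
from g import *
o=robot.get_obs(); p=np.array(o["tool_pos"]); w=p[:2]-f.x[:2]; c,s=np.cos(f.x[2]),np.sin(f.x[2]); print("rig xy",c*w[0]+s*w[1],-s*w[0]+c*w[1],o["wrist_force"])
s=save("side","side5")[:,:,::-1]
cv2.imwrite("pics/crop6.png",cv2.resize(s[150:280,270:440],None,fx=4,fy=4,interpolation=cv2.INTER_CUBIC))
E
```

```text
rig xy -0.09928186022291338 0.0012490668639140168 [ 2.09937253 -1.35622313 -0.97603885]
```

View pics/crop6.png

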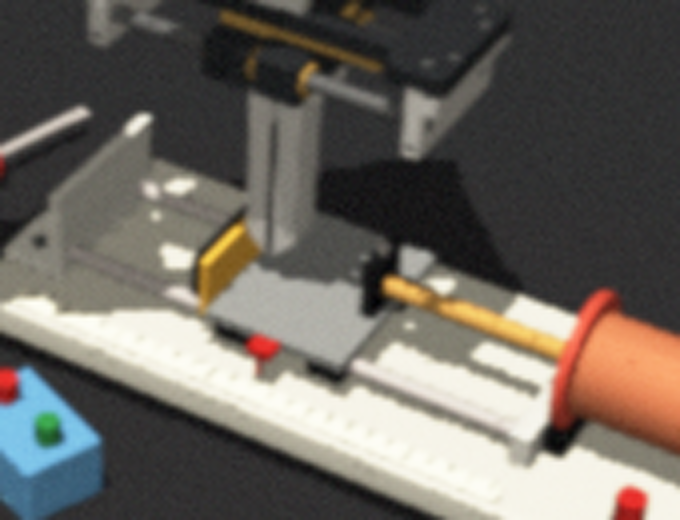

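Side crop: the finger is drawing the lip, with about 2.5 N of pull, and the buffer is still short of the stop. I'll continue and slow down near the end.

servo_tool --pt "0 -0.07 0 0 0 0 0" --pt "0 -0.14 0 0 0 0 0" --pt "0 -0.21 0 0 0 0 0" --pt "0 -0.28 0 0 0 0 0" --pt "0 -0.35 0 0 0 0 0" --pt "0 -0.42 0 0 0 0 0" --pt "0 -0.48 0 0 0 0 0" --pt "0 -0.54 0 0 0 0 0" --pt "0 -0.59 0 0 0 0 0" --pt "0 -0.63 0 0 0 0 0" --pt "0 -0.66 0 0 0 0 0"

```text
time: 8.05
tool_pos: [0.519, 0.105, 0.0584]
ee_rot: [3.142, 0.0, 0.79]
wrist_force: [0.5, -2.2, -0.1]
width: 0.0003
finger_force: 1.1
```

servo_tool --pt "0 -0.02 0 0 0 0 0" --pt "0 -0.04 0 0 0 0 0" --pt "0 -0.06 0 0 0 0 0" --pt "0 -0.06 0 0 0 0 0"

```text
time: 8.38
tool_pos: [0.5148, 0.1092, 0.0583]
ee_rot: [-3.141, 0.0, 0.789]
wrist_force: [0.0, -1.0, -0.1]
width: 0.0005
finger_force: 0.5
```

servo_tool --pt "0 -0.015 0 0 0 0 0" --pt "0 -0.03 0 0 0 0 0" --pt "0 -0.03 0 0 0 0 0"

```text
time: 8.63
tool_pos: [0.5138, 0.1103, 0.0583]
ee_rot: [3.139, -0.0, 0.789]
wrist_force: [3.6, -3.0, -1.0]
width: 0.0004
finger_force: 2.4
```

servo_tool --pt "0 -0.015 0 0 0 0 0" --pt "0 -0.03 0 0 0 0 0" --pt "0 -0.03 0 0 0 0 0"

```text
time: 8.88
tool_pos: [0.5137, 0.1104, 0.0585]
ee_rot: [3.133, -0.001, 0.789]
wrist_force: [6.8, -8.2, -3.0]
width: 0.0003
finger_force: 5.6
```

Force rose to 10 N without motion, so the carriage is at the stop. Backing off the lip, then up.

servo_tool --pt "0 0.08 0 0 0 0 0" --pt "0 0.17 0 0 0 0 0" --pt "0 0.2 0 0 0 0 0" --pt "0 0.2 -0.3 0 0 0 0" --pt "0 0.2 -0.6 0 0 0 0" --pt "0 0.2 -1 0 0 0 0" --pt "0 0.2 -1 0 0 0 0" --pt "0 0.2 -1 0 0 0 0"

```text
time: 9.55
tool_pos: [0.5268, 0.0996, 0.1616]
ee_rot: [3.138, -0.005, 0.79]
wrist_force: [-0.5, -0.3, -0.8]
width: 0.0001
finger_force: 0.0
```

```bash
python3 - <<'E'
from g import *
o=robot.get_obs(); p=np.array(o["tool_pos"]); R=Ro.from_euler("xyz",o["ee_rot"])
print(o["time"],p,o["ee_rot"])
s=save("side","side6")[:,:,::-1]
cv2.imwrite("pics/crop7.png",cv2.resize(s[150:280,250:420],None,fx=4,fy=4,interpolation=cv2.INTER_CUBIC))
# target tool pose at key: z = -normal; meter yaw m; tool yaw near m+0.29?
m=.147; n=Ro.from_euler("z",m).as_matrix()@[-np.sin(.175),0,np.cos(.175)]
key=np.array([.4315,-.2830,.0625])
for yaw in (m,m+np.pi/2):
    G=Ro.from_euler("ZYX",[m,-.175,0])*Ro.from_euler("z",yaw-m)*Ro.from_euler("x",np.pi)
    print(yaw,"z axis",G.as_matrix()[:,2].round(3),-n.round(3),"rotvec tool/(pi/2)",((R.inv()*G).as_rotvec()/(np.pi/2)).round(3))
hov=key+n*(.05-.005+.005)  # seen tip = TCP + ~5mm behind
for e in(.0,.05,.1): 
    q=key+n*e; print(e,q.round(4),"tool shift",(R.as_matrix().T@(q-p)/.1).round(2))
E
```

```text
9.55 [0.52678259 0.09960554 0.16155915] [ 3.13846694 -0.00529105  0.78952058]
0.147 z axis [ 0.172  0.026 -0.985] [ 0.172  0.026 -0.985] rotvec tool/(pi/2) [-0.035  0.104  0.408]
1.7177963267948966 z axis [ 0.172  0.026 -0.985] [ 0.172  0.026 -0.985] rotvec tool/(pi/2) [-0.1   0.05 -0.59]
0.0 [ 0.4315 -0.283   0.0625] tool shift [-3.39  2.01  0.98]
0.05 [ 0.4229 -0.2843  0.1117] tool shift [-3.46  1.96  0.49]
0.1 [ 0.4143 -0.2856  0.161 ] tool shift [-3.53  1.91 -0.01]
```

View pics/crop7.png

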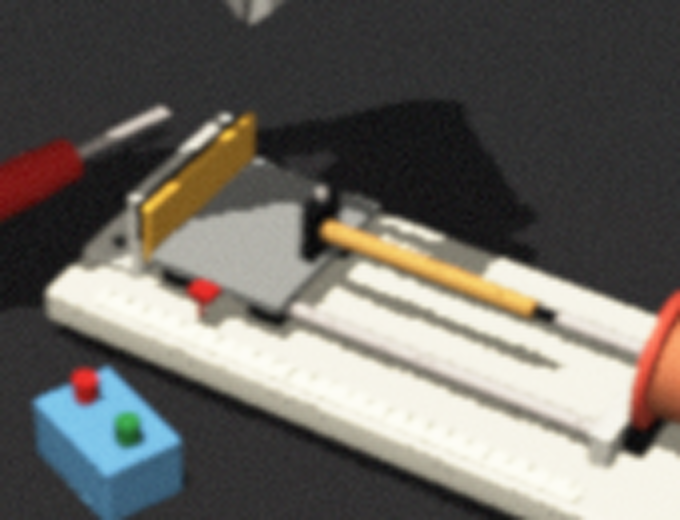

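The side crop shows the lip and buffer standing against the end stop, and the probe clear of the coil (tip at about (545,312) in the crop). Now moving above the blue key.

servo_tool --pt "-0.87 0.49 0 0 0 0 0" --pt "-0.87 0.49 0 0 0 0 0" --pt "-0.87 0.49 0 0 0 0 0" --pt "-0.87 0.49 0 0 0 0 0"

```text
time: 9.93
tool_pos: [0.4964, 0.0002, 0.1558]
ee_rot: [-3.138, 0.004, 0.785]
wrist_force: [0.2, -0.3, -0.1]
width: 0.0001
finger_force: 0.0
```

servo_tool --pt "-0.87 0.49 0 0 0 0 0" --pt "-0.87 0.49 0 0 0 0 0" --pt "-0.87 0.49 0 0 0 0 0" --pt "-0.87 0.49 0 0 0 0 0"

```text
time: 10.27
tool_pos: [0.4707, -0.0952, 0.1564]
ee_rot: [-3.139, 0.002, 0.785]
wrist_force: [-0.2, -0.0, -0.1]
width: 0.0005
finger_force: 0.0
```

servo_tool --pt "-0.87 0.49 0 0 0 0 0" --pt "-0.87 0.49 0 0 0 0 0" --pt "-0.87 0.49 0 0 0 0 0" --pt "-0.87 0.49 0 0 0 0 0"

```text
time: 10.6
tool_pos: [0.445, -0.1908, 0.1567]
ee_rot: [-3.139, 0.001, 0.786]
wrist_force: [0.8, 0.3, 0.2]
width: 0.0006
finger_force: 0.0
```

servo_tool --pt "-0.87 0.49 0.1 -0.035 0.104 0.408 0" --pt "-0.87 0.49 0.2 -0.035 0.104 0.408 0" --pt "-0.87 0.49 0.3 -0.035 0.104 0.408 0" --pt "-0.87 0.49 0.4 -0.035 0.104 0.408 0" --pt "-0.87 0.49 0.4 -0.035 0.104 0.408 0" --pt "-0.87 0.49 0.4 -0.035 0.104 0.408 0" --pt "-0.87 0.49 0.4 -0.035 0.104 0.408 0" --pt "-0.87 0.49 0.4 -0.035 0.104 0.408 0" --pt "-0.87 0.49 0.4 -0.035 0.104 0.408 0"

```text
time: 11.35
tool_pos: [0.42, -0.2848, 0.1181]
ee_rot: [-3.141, -0.17, 0.15]
wrist_force: [0.7, -0.7, 0.2]
width: 0.0008
finger_force: 0.0
```

```bash
cat > k.py <<'E'
from g import *
o=robot.get_obs(); p=np.array(o["tool_pos"]); R=Ro.from_euler("xyz",o["ee_rot"]).as_matrix()
key=np.array([.4315,-.2830,.0625])
print(o["time"],p,o["ee_rot"],"key in tool (m)",(R.T@(key-p)).round(4),"z axis",R[:,2].round(3))
import sys
n=sys.argv[1]; s=np.ascontiguousarray(save("side",n)[:,:,::-1]); x0,y0,k=250,290,4
b=cv2.resize(s[y0:y0+140,x0:x0+180],None,fx=k,fy=k,interpolation=cv2.INTER_CUBIC)
for q,c in zip(proj("side",[p+R@[0,0,-.005],p,key]),[(0,0,255),(0,255,0),(255,0,255)]): cv2.circle(b,tuple(int(v) for v in (q-[x0,y0])*k+k/2),3,c,-1)
cv2.imwrite(f"pics/{n}c.png",b)
E
python3 k.py side7
```

```text
11.35 [ 0.41997419 -0.28479764  0.11811782] [-3.14142096 -0.16955197  0.14956471] key in tool (m) [ 0.0021 -0.0001  0.0568] z axis [ 0.167  0.025 -0.986]
```

View pics/side7c.png

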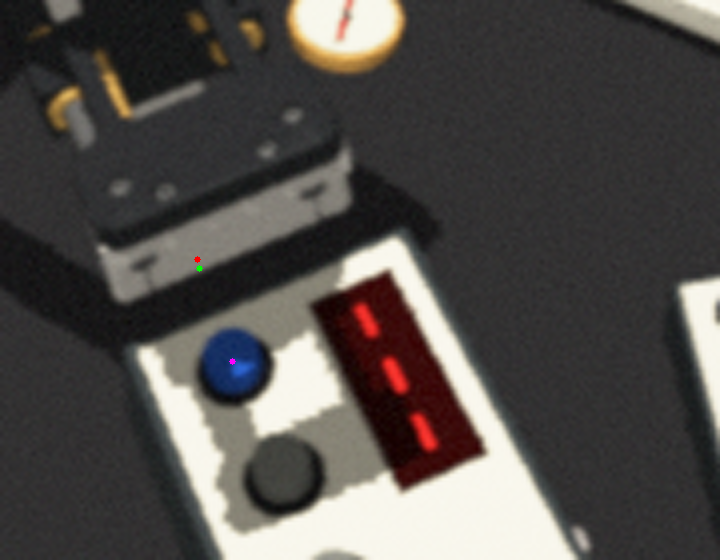

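The fingers are hidden behind the gripper body. The projected key centre lies on the blue key at crop (232,361), and the tool axis points at it within 2 mm. Approaching by force from here.

servo_tool --pt "0.02 0 0.15 0 0 0 0" --pt "0.02 0 0.3 0 0 0 0" --pt "0.02 0 0.45 0 0 0 0" --pt "0.02 0 0.5 0 0 0 0" --pt "0.02 0 0.5 0 0 0 0"

```text
time: 11.82
tool_pos: [0.429, -0.2833, 0.0676]
ee_rot: [-3.139, -0.167, 0.148]
wrist_force: [0.2, 0.2, 0.9]
width: 0.0009
finger_force: 0.0
```

servo_tool --pt "0 0 0.02 0 0 0 0" --pt "0 0 0.05 0 0 0 0" --pt "0 0 0.05 0 0 0 0"

```text
time: 12.07
tool_pos: [0.4305, -0.2846, 0.0649]
ee_rot: [3.14, -0.17, 0.147]
wrist_force: [-1.0, 0.5, -0.6]
width: 0.0002
finger_force: 0.0
```

servo_tool --pt "0 0 0.02 0 0 0 0" --pt "0 0 0.03 0 0 0 0" --pt "0 0 0.03 0 0 0 0"

```text
time: 12.32
tool_pos: [0.4307, -0.2844, 0.0615]
ee_rot: [3.141, -0.17, 0.147]
wrist_force: [0.0, 0.6, -1.0]
width: 0.0007
finger_force: 0.0
```

servo_tool --pt "0 0 0.02 0 0 0 0" --pt "0 0 0.02 0 0 0 0" --pt "0 0 0.02 0 0 0 0"

```text
time: 12.57
tool_pos: [0.431, -0.2843, 0.0594]
ee_rot: [3.141, -0.169, 0.147]
wrist_force: [1.2, 0.0, -0.1]
width: 0.0002
finger_force: 0.0
```

servo_tool --pt "0 0 0.02 0 0 0 0" --pt "0 0 0.02 0 0 0 0" --pt "0 0 0.02 0 0 0 0"

```text
time: 12.82
tool_pos: [0.4313, -0.2842, 0.0573]
ee_rot: [3.141, -0.169, 0.147]
wrist_force: [0.2, -0.3, -0.8]
width: 0.0004
finger_force: 0.0
```

servo_tool --pt "0 0 0.02 0 0 0 0" --pt "0 0 0.02 0 0 0 0" --pt "0 0 0.02 0 0 0 0"

```text
time: 13.07
tool_pos: [0.4316, -0.2841, 0.0554]
ee_rot: [3.141, -0.169, 0.147]
wrist_force: [0.1, 0.1, -1.2]
width: 0.0002
finger_force: 0.0
```

servo_tool --pt "0 0 0.02 0 0 0 0" --pt "0 0 0.02 0 0 0 0" --pt "0 0 0.02 0 0 0 0"

```text
time: 13.32
tool_pos: [0.4322, -0.2843, 0.0537]
ee_rot: [3.141, -0.17, 0.147]
wrist_force: [-0.1, 0.3, 0.9]
width: 0.0003
finger_force: 0.5
```

servo_tool --pt "0 0 0.02 0 0 0 0" --pt "0 0 0.02 0 0 0 0" --pt "0 0 0.02 0 0 0 0"

```text
time: 13.57
tool_pos: [0.4326, -0.2844, 0.0519]
ee_rot: [3.14, -0.17, 0.147]
wrist_force: [-0.7, 0.2, 1.8]
width: 0.0004
finger_force: 1.0
```

servo_tool --pt "0 0 0.02 0 0 0 0" --pt "0 0 0.02 0 0 0 0" --pt "0 0 0.02 0 0 0 0"

```text
time: 13.82
tool_pos: [0.433, -0.2843, 0.05]
ee_rot: [3.14, -0.17, 0.147]
wrist_force: [0.0, 0.2, 3.2]
width: 0.0004
finger_force: 1.6
```

servo_tool --pt "0 0 0.02 0 0 0 0" --pt "0 0 0.02 0 0 0 0" --pt "0 0 0.02 0 0 0 0"

```text
time: 14.07
tool_pos: [0.4332, -0.2843, 0.0488]
ee_rot: [3.14, -0.17, 0.147]
wrist_force: [-2.9, 0.7, 7.3]
width: 0.0005
finger_force: 4.0
```

servo_tool --pt "0 0 0.02 0 0 0 0" --pt "0 0 0.02 0 0 0 0" --pt "0 0 0.02 0 0 0 0"

```text
time: 14.32
tool_pos: [0.4333, -0.2844, 0.0486]
ee_rot: [3.14, -0.17, 0.148]
wrist_force: [-7.0, 2.9, 16.5]
width: 0.0003
finger_force: 8.5
```

The key is on its bottom stop. Holding for 1.3 s, then letting go and retreating.

servo_tool --pt "0 0 0 0 0 0 0" --pt "0 0 0 0 0 0 0" --pt "0 0 0 0 0 0 0" --pt "0 0 0 0 0 0 0" --pt "0 0 0 0 0 0 0" --pt "0 0 0 0 0 0 0" --pt "0 0 0 0 0 0 0" --pt "0 0 0 0 0 0 0" --pt "0 0 0 0 0 0 0" --pt "0 0 0 0 0 0 0" --pt "0 0 0 0 0 0 0" --pt "0 0 0 0 0 0 0"

```text
time: 15.32
tool_pos: [0.4333, -0.2843, 0.0486]
ee_rot: [3.14, -0.17, 0.148]
wrist_force: [-7.2, 2.6, 16.5]
width: 0.0006
finger_force: 8.5
```

servo_tool --pt "0 0 0 0 0 0 0" --pt "0 0 0 0 0 0 0" --pt "0 0 0 0 0 0 0" --pt "0 0 0 0 0 0 0"

```text
time: 15.65
tool_pos: [0.4333, -0.2843, 0.0486]
ee_rot: [3.14, -0.17, 0.148]
wrist_force: [-8.1, 2.8, 16.6]
width: 0.0005
finger_force: 8.5
```

servo_tool --pt "0 0 -0.05 0 0 0 0" --pt "0 0 -0.2 0 0 0 0" --pt "0 0 -0.5 0 0 0 0" --pt "0 0 -0.8 0 0 0 0" --pt "0 0 -1 0 0 0 0" --pt "0 0 -1 0 0 0 0" --pt "0 0 -1 0 0 0 0"

```text
time: 16.23
tool_pos: [0.4169, -0.2868, 0.1447]
ee_rot: [3.14, -0.17, 0.147]
wrist_force: [-0.0, -0.3, 0.5]
width: 0.0003
finger_force: 0.0
```

```bash
python3 - <<'E'
from g import *
o=robot.get_obs(); print(o["time"],o["tool_pos"],o["wrist_force"])
im=save("side","end")[:,:,::-1]; a=cv2.imread("pics/side6.png"); Y=([20,100,100],[35,255,255])
for x in(a,im): q=blob(np.ascontiguousarray(x),*Y,(270,165,325,225))[1]; print(len(q),q.mean(0))
for i in ("compass","screwdriver","resistor_box"): print(i,[np.round(d["extent"]).tolist() for d in robot.find_in(i,"side")][:2])
E
```

```text
16.2333 [ 0.41690696 -0.28675507  0.14467505] [-0.03587224 -0.31044099  0.50165273]
60 [295.15 194.55]
93 [302.39784946 187.61290323]
compass [[337.0, 298.0, 22.0, 22.0]]
screwdriver []
resistor_box [[357.0, 214.0, 65.0, 33.0]]
```

```bash
python3 - <<'E'
from g import *
for n in("side6","end"):
    q=blob(cv2.imread(f"pics/{n}.png"),[15,90,40],[38,255,255],(270,165,325,225))[1]; print(n,len(q),q.mean(0).round(1),q.min(0),q.max(0))
E
```

```text
side6 418 [299.  195.1] [285. 178.] [314. 214.]
end 276 [303.7 190.2] [293. 177.] [314. 204.]
```

```bash
python3 - <<'E'
from g import *
a=cv2.imread("pics/side6.png");b=cv2.imread("pics/end.png")
for u,v in((288,208),(290,206),(296,200),(306,190),(285,225),(300,225)): print((u,v),a[v,u],b[v,u])
q=[np.round(d["extent"]).tolist() for d in robot.find_in("probe","side")][:2]; print(q)
for p in("side6","end"): print(blob(cv2.imread(f"pics/{p}.png"),[12,110,110],[32,255,255],(328,200,392,232))[1].mean(0))
E
```

```text
(288, 208) [ 37 101 139] [40 43 24]
(290, 206) [ 29  88 125] [37 41 32]
(296, 200) [ 35  94 130] [ 40  95 125]
(306, 190) [ 31  91 128] [ 37  96 131]
(285, 225) [237 247 249] [70 77 82]
(300, 225) [ 47  54 149] [21 22 56]
[[357.0, 214.0, 67.0, 32.0]]
[356.10416667 216.625     ]
[355.65073529 216.60661765]
```

The arm's dark green link hides the lip's near end. The far end and the brass rod have not moved since the carriage reached the stop, so it is still out. Handing in.

```bash
python3 -c "
from bench import robot
print(robot.close_job())"
```

```text
the job is handed in; nothing more can be done
None
```

The carriage is out against its end stop, the blue zero key on the larger meter was held fully down for about 1.3 s and let go, and the job is handed in at about 16 s; the hand-in gave no verdict. I did not check the loose items with a final picture; the finder placed only the compass.

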